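Refit the heat shield in the terrace grill

ROBOT

A 6-joint arm with a two-finger parallel gripper is mounted at the origin on the work surface. World frame = base frame: x ahead of the robot, y to its left, z up, the work surface at z = 0. Lengths are in mm, angles in rad, forces in N, time in s.
With the tool pointing down it reaches from about 400 to 925 mm from the base axis. Payload 12.5 kg.
Tool frame: the origin (TCP) lies at the very end of the fingers, on their centre line; the grasp point (between the pads) lies grip_depth behind it (grip_depth is the distance from the TCP to the grasp point, in mm); z points along the fingers, y is the line along which they close (so a half turn about z gives the same grasp; the last joint's range is limited). The gripper opens to 95 mm and grips with 3 to 60 N. Pads are 20 mm wide; open, the fingers measure 119 mm over their backs; the gripper's body (75 mm by 180 mm) begins 59 mm behind the grasp point.
Start: joints at [1.003, 0.491, 1.559, -0, 1.092, -0.106], TCP at [278.462, 559.558, 214.661] pointing down, gripper open.
Joint ranges: [-3.1, 3.1], [-0.84, 2.19], [0.05, 2.79], [-1.13, 4.28], [0.06, 2.93], [-2.69, 2.69]. Speed limits (rad/s): [2.22, 2.22, 2.79, 3.14, 3.14, 3.14].

INTERFACE

Orientations are given as [roll, pitch, yaw] about the fixed x, y, z axes, in that order (R = Rz(yaw) Ry(pitch) Rx(roll)).
In Python, from cell import state, read_camera, job_done, grip_depth gives the robot as it stands.
- The arm moves only by the tool drive_tool, never from a script. Its argument "targets" is a list of rows, each an object with "jaw": the opening, from 0 (shut) to 1 (fully open); "travel": the shift along the tool's x, y, z in m, a list of three; "twist": the turn about the tool's z in rad. In form: [{"jaw": jaw, "travel": [tx, ty, tz], "twist": twist}, ...]. A call has 1 to 8 rows; each row is the pose to reach, as a shift and turn from the pose commanded when the call began, along the tool's axes at that moment; what a row does not reach only later rows make up. A row lasts 1/12 s, in which the tool goes at most 41.7 mm and 7.16 degrees, less where a joint would pass 70% of its speed; a pose out of reach is approached as far as the arm can. A call with a gripper value outside its range is refused whole. The fingers move at their own pace and stop on an object; the grip force is fixed at half the most. Time passes only in rows, so rows that repeat a pose let the fingers close. It gives the time, the measured TCP pose, the force, the opening and the grip force at its end, in the units of the state.
- state(): the state, without advancing time (a new reading comes with each control period).
- read_camera(name): name is "side" or "top" or "wrist"; returns a dict with "frame" (400x640x3 uint8, red, green, blue), "fx", "fy", "cx", "cy" (pixels), "R" (3x3) and "t" (3): a world point X has camera coordinates R X + t. Camera axes: x right, y down, z forward; pixel columns grow to the right and rows downward; lengths in mm; the calibration is good to about 2 mm. A picture is of the moment at which its call begins. There is no depth.
- job_done(): hands the job in; it is judged then, once.
The state is a dict: "t": time; "joints": joint angles; "qvel": joint speeds; "tau": joint torques, N m; "eef_pos": TCP position; "tcp_rot": TCP orientation; "ft_force": force on the tool from outside, world axes, zero at the start; "moment": the same for the moment, N m; "opening": opening from 0.0 (shut) to 1.0 (fully open); "grip_force": force on a finger pad.
Only numpy, scipy, OpenCV 4.12 (cv2) and the standard library are available. Lean on these libraries where they do the work, as an engineer would, in place of code of your own. Each camera call takes 0.05 s, during which the arm holds its last target. There are 200 camera calls.

TASK

The table-top grill has been scraped clean: refit its loose stainless heat shield over the bare left-hand burner. Its rear hanger may have been screwed on at any height in its slots, so feel for it; hook the rear tongue fully under its lip with the front end still raised, swing the front down, and press it home until the brass spring catch snaps shut over the front tab, without forcing the thin sheet. Let go, and leave the oil bottle and the pepper mill standing where they are.

Things in the scene. Friction and masses are not known exactly. Their poses are not given: they have to be found in the camera images.
- grill: Grey table-top gas grill, open on top, fixed: firebox 238 x 300 mm, side and rear rims 115 mm high, front wall 100 mm. Origin on the table under its middle; x from the front (steel panel, two black knobs) to the rear, y to its left. Burner tubes along x at y = +65 mm (left bay, bare) and -65 mm (a like shield is fitted, fixed, near side at y = -40 mm). Left wall's inner face: y = +146 mm.
- lip_stop (a point): Left bay's rear hanger, bay middle, in the plane of its back stop, 66 mm above the table; axes as the grill. The hanger is a channel 80 mm wide, open to the front, tight on slotted screws: its ledge lies anywhere from 8 mm below to 8 mm above this point. That is not reported: feel for it. Ledge (3 mm thick) and lip both reach 14 mm forward of the stop; the gap between them is 11 mm.
- hanger_top (a point): Middle of the hanger's flat-topped upper edge when it is at mid height: 12.5 mm in front of lip_stop, 24 mm above it (so it too may be 8 mm higher or lower). The upper edge, an upturn 3 mm thick and 80 mm wide, is 24 mm above the ledge; the back stop's top behind it is as high. Cheeks inside the channel stand at y = +-25.5 mm. Axes as the grill.
- front_seat (a point): Left bay's front seat, bay middle: on its flat ledge (70 mm above the table) in the plane of the two corner stops (10 mm high; side fences at y = +-25.5 mm). It is 199.5 mm (along x) in front of lip_stop, so the shield has 3.5 mm of play along x. Axes as the grill. The ledge reaches 14 mm rearward; the front wall's inner face is 18.5 mm ahead.
- catch (a joint): Brass spring catch in the middle of the left front seat, travel in m: 0 = shut, to 0.010 pushed towards the front wall. Its rear face is a ramp 22 degrees off upright, 26 mm wide, top 28 mm above the ledge; the nose at its foot reaches 6 mm rearward of front_seat, 5 to 6 mm above the ledge. The tab drives it back (2.4 N at first, 300 N/m); about 8 to 20 N down on the shield's front end is needed.
- shield_mid (a point): Loose stainless heat shield, 196 x 50 x 38 mm high, 0.22 to 0.37 kg, standing on its lower edges. Point at its centre, 19 mm above its underside. x to the rear tongue, y left, z up. Upright skirts 26 mm high at y = +-25 mm (grip across them), sloping shoulders, flat ridge. Tent part from x = -78 to +74 mm; tongue (rear) and tab (front), 3 mm thick, 40 mm wide, at underside level, on to x = +-98.
- tongue_tip (a point): Middle of the rear tongue's end, on the shield's underside; axes as shield_mid. Seated: against the back stop or up to 3.5 mm in front of it, on the hanger's ledge under the lip.
- tab_end (a point): Middle of the front tab's end, on the shield's underside; axes as shield_mid. Seated: at front_seat, up to 3.5 mm behind it, flat on the ledge below the catch's nose.
- press_point (a point): Top of the shield's flat ridge (30 mm wide, 38 mm above its underside) near the front, 68 mm ahead of shield_mid, where the front is pressed home; axes as shield_mid.
- oil: Green glass oil bottle, 56 mm across, 160 mm high, standing left of the grill's rear; origin under its middle. To be left alone.
- mill: Dark wooden pepper mill, 54 mm across, 148 mm high, standing near the oil bottle; origin under its middle. To be left alone.

How it is judged:
By the outcome, as a careful person would: the job done as asked, in the order asked, and still so for the second after the job is handed in, with the robot touching nothing.
It also fails if it takes over 67 s, if anything falls off the work surface, if the arm or the gripper's body presses on something with over 40 N, if the wrist force passes 120 N, or if a joint passes its speed limit or range.

## Working session

There is one attempt and no reset: what is moved stays moved. The work goes in short steps, Python scripts to look and compute and a tool call to move; the robot and the scene stay as the last step left them, time stands still between calls to the robot, and variables do not carry over. Pictures are saved under pics/ and viewed, at most 10 in all, crops included, and the job is handed in when it is done.

Besides the shell and the picture viewer there is one more tool, called after ">>>" as name(argument=value, ...), one argument or row to a line, values as JSON. drive_tool: Moves the arm, as the interface text tells. Its arguments: {"type":"object","properties":{"targets":{"type":"array"}},"required":["targets"]}

```bash
ls; mkdir -p pics
python3 - <<'E'
from cell import state, read_camera, grip_depth
import cv2,numpy as np,json
print(grip_depth); print(state())
for n in ("side","top"):
    c=read_camera(n); cv2.imwrite(f"pics/{n}0.png",c["frame"][...,::-1])
    print(n,c["fx"],c["cx"],c["cy"],np.round(c["R"],3).tolist(),np.round(c["t"],1))
    np.savez(f"pics/{n}0.npz",**c)
E
```

```text
pics
18.8
{'t': 0.0, 'joints': array([ 1.00340188e+00,  4.91560140e-01,  1.55944781e+00,  4.69640251e-06,
        1.09164936e+00, -1.05598117e-01]), 'qvel': array([-0.00038563, -0.00060297,  0.00034076, -0.00023826,  0.00030819,
       -0.00050175]), 'tau': array([ 6.40833387e-04, -6.12650013e+01, -2.58185560e+01,  6.92928233e-02,
        4.81635472e-02, -6.44132956e-05]), 'eef_pos': array([278.32672095, 559.35009446, 214.06193847]), 'tcp_rot': array([-3.14053437e+00, -1.16358891e-04,  2.67979410e+00]), 'ft_force': array([ 0.06551502, -0.49387747, -0.17930719]), 'moment': array([0.0011402 , 0.02274845, 0.01068911]), 'grip_force': 0.0, 'opening': 1.000299839084619}
side 472.5025916604647 321.9834859820527 203.55349359442582 [[-0.998, -0.064, -0.01], [-0.025, 0.52, -0.854], [0.06, -0.852, -0.52]] [ 570.    30.9 1009.7]
top 374.49591729148756 318.42867165046414 201.3289791013152 [[0.018, -1.0, -0.003], [-0.982, -0.017, -0.187], [0.186, 0.006, -0.982]] [ 94.  559.8 785.6]
```

View pics/top0.png

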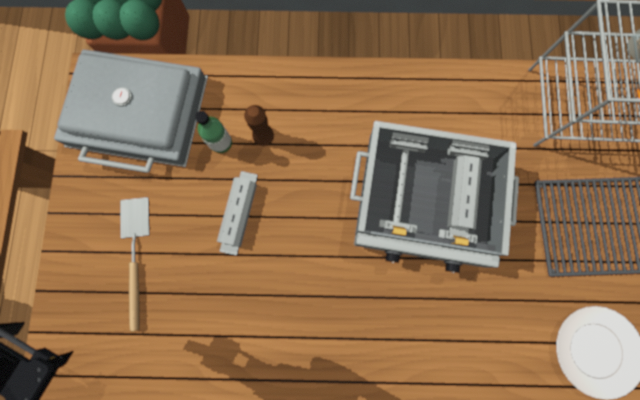

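View pics/side0.png

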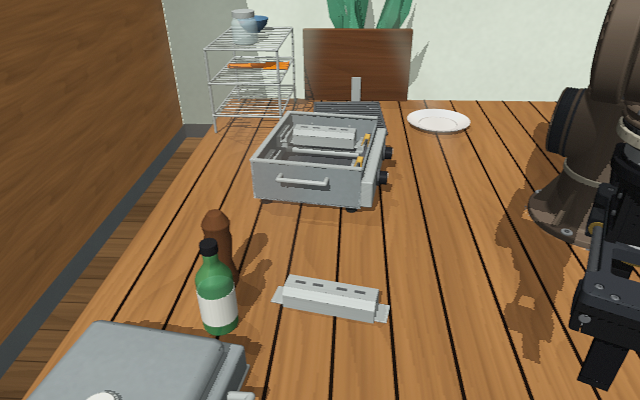

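The top view shows the loose shield from about (230,250) to (248,178). The oil bottle is near (213,135), the mill near (260,125), and the grill around (437,195) with the bare burner at x≈402. In the side view the shield lies at (330,298).

```bash
cat > h.py <<'E'
import numpy as np, cv2
from cell import state, read_camera
from scipy.spatial.transform import Rotation as Ro
def snap(n,name):
    c=read_camera(n); cv2.imwrite(f"pics/{name}.png",c["frame"][...,::-1]); np.savez(f"pics/{name}.npz",**c); return c
def load(name): return dict(np.load(f"pics/{name}.npz"))
def ray(c,u,v,z):
    R,t=c["R"],c["t"]; o=-R.T@t
    d=R.T@np.array([(u-c["cx"])/c["fx"],(v-c["cy"])/c["fy"],1]); return o+d*(z-o[2])/d[2]
def proj(c,X):
    p=c["R"]@np.asarray(X,float)+c["t"]; return np.array([c["fx"]*p[0]/p[2]+c["cx"],c["fy"]*p[1]/p[2]+c["cy"]])
def totool(dw):  # world shift mm -> tool axes m, from measured pose
    s=state(); return Ro.from_euler('xyz',s['tcp_rot']).inv().apply(np.asarray(dw,float))/1000
E
python3 - <<'E'
from h import *
c=load("top0")
for n,u,v,z in [("sh rear",248,176,0),("sh front",230,252,0),("shmid",237.5,212,30),("rimTL",375,124,115),("rimTR",516,142,115),("rimBL",358,243,100),("rimBR",497,264,100),("oil",213,148,0),("oilcap",202,118,160),("milltop",255,115,140),("lip L",392,139,90),("lipR",427,144,90),("catchL",401,230,98),("catchR",461,238,98)]:
    print(n,np.round(ray(c,u,v,z)))
f=c["frame"][165:265,205:270]; h=cv2.cvtColor(f,cv2.COLOR_RGB2HSV)
m=((h[...,1]<50)&(h[...,2]>110)).astype('u1')
k=max(cv2.findContours(m,0,2)[0],key=cv2.contourArea); r=cv2.minAreaRect(k);print(r,cv2.boxPoints(r)+[205,165])
a=cv2.resize(c["frame"][160:265,195:275],None,fx=5,fy=5,interpolation=2)
b=cv2.resize(c["frame"][115:275,350:525],None,fx=3.28,fy=3.28,interpolation=2)
H=a.shape[0]; b=b[:H]; 
im=np.zeros((H,800,3),'u1'); im[:,:300]=a[:,50:350]; im[:b.shape[0],300:300+min(500,b.shape[1])]=b[:,:500]
cv2.imwrite("pics/crop0.png",im[...,::-1])
E
```

```text
sh rear [627. 275.   0.]
sh front [445. 308.   0.]
shmid [534. 289.  30.]
rimTL [718. -15. 115.]
rimTR [ 682. -315.  115.]
rimBL [463.  20. 100.]
rimBR [ 425. -263.  100.]
oil [697. 365.   0.]
oilcap [706. 343. 160.]
milltop [723. 240. 140.]
lip L [694. -56.  90.]
lipR [ 684. -133.   90.]
catchL [492. -69.  98.]
catchR [ 477. -194.   98.]
((30.631542205810547, 47.36301040649414), (23.120134353637695, 84.00934600830078), 14.588918685913086) [[213.86396694 250.10159302]
 [235.02442169 168.80088282]
 [257.39911652 174.6244278 ]
 [236.23866272 255.92514038]]
```

View pics/crop0.png

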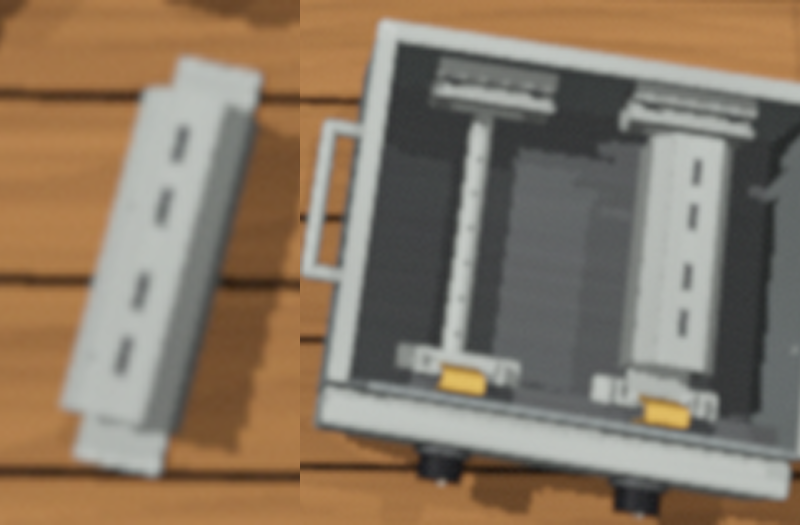

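The loose shield lies about x 445–627, y 275–308, and the grill is yawed about −7°. I can't yet tell which end is the tongue, so I'm moving over the shield for a close wrist look.

>>> drive_tool(
  targets=[
    {"jaw":1,"travel":[-0.3,-0.11,-0.09],"twist":-0.285},
    {"jaw":1,"travel":[-0.3,-0.11,-0.09],"twist":-0.285},
    {"jaw":1,"travel":[-0.3,-0.11,-0.09],"twist":-0.285},
    {"jaw":1,"travel":[-0.3,-0.11,-0.09],"twist":-0.285},
    {"jaw":1,"travel":[-0.3,-0.11,-0.09],"twist":-0.285},
    {"jaw":1,"travel":[-0.3,-0.11,-0.09],"twist":-0.285},
    {"jaw":1,"travel":[-0.3,-0.11,-0.09],"twist":-0.285},
    {"jaw":1,"travel":[-0.3,-0.11,-0.09],"twist":-0.285},
  ],
)

```text
t: 0.77
eef_pos: [498.0, 326.7, 304.7]
tcp_rot: [-3.141, -0.0, 2.965]
ft_force: [0.6, -0.0, -0.5]
opening: 1.0
grip_force: 0.0
```

Run:
```python
from h import *
c=snap("wrist","w1"); s=state(); print(s['t'],s['eef_pos'],s['tcp_rot'],s['joints'],s['ft_force'])
print(c["fx"],c["cx"],c["cy"],np.round(c["R"],3).tolist(),np.round(-c["R"].T@c["t"],1))
```

```text
0.8167 [502.79273047 322.59466812 306.60683748] [3.14143101 0.0037173  2.96165504] [ 0.46087042  0.3731633   1.50293234 -0.00219639  1.26242124 -0.92932518] [ 1.68614531 -3.98134679  1.91225504]
292.1634595914926 321.1543913221955 205.24531915175902 [[0.176, 0.984, -0.001], [0.947, -0.169, 0.272], [0.268, -0.049, -0.962]] [422.2 339.2 474. ]
```

View pics/w1.png

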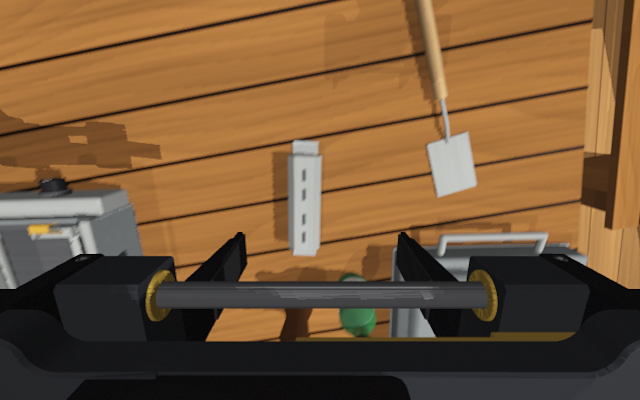

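The wrist camera shows the shield at columns 288–320, rows 140–255, well aligned with the tool. I need a closer view to tell the tongue from the tab, so I'm going lower.

>>> drive_tool(
  targets=[
    {"jaw":1,"travel":[-0.1,-0.03,0.21],"twist":0},
    {"jaw":1,"travel":[-0.1,-0.03,0.21],"twist":0},
    {"jaw":1,"travel":[-0.1,-0.03,0.21],"twist":0},
    {"jaw":1,"travel":[-0.1,-0.03,0.21],"twist":0},
    {"jaw":1,"travel":[-0.1,-0.03,0.21],"twist":0},
    {"jaw":1,"travel":[-0.1,-0.03,0.21],"twist":0},
    {"jaw":1,"travel":[-0.1,-0.03,0.21],"twist":0},
    {"jaw":1,"travel":[-0.1,-0.03,0.21],"twist":0},
  ],
)

```text
t: 1.48
eef_pos: [589.8, 281.0, 93.3]
tcp_rot: [-3.14, -0.002, 2.964]
ft_force: [0.4, 1.2, 0.5]
opening: 1.0
grip_force: 0.0
```

Run:
```python
from h import *
c=snap("wrist","w2"); s=state(); print(s['t'],s['eef_pos'],s['tcp_rot'],s['ft_force'])
```

```text
1.5333 [590.15163343 281.63271993  95.07174357] [3.14136222e+00 6.25443952e-05 2.96459695e+00] [ 0.92066433 -0.07018508  0.66466272]
```

View pics/w2.png

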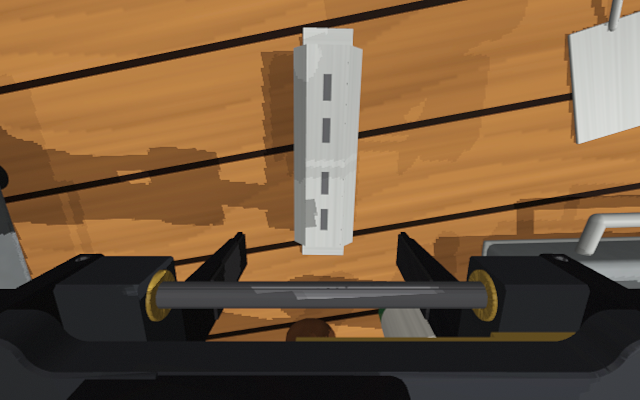

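Close view: the near end is at row 28 (columns 303–353) and the far end at row 254 (columns 303–343). The skirt ends are near rows 47 and 243.

Run:
```python
from h import *
c=load("w2")
P=lambda u,v,z:np.round(ray(c,u,v,z)[:2],1)
near=ray(c,328.5,28,3); far=ray(c,323,254,3)
print("near",near,"far",far,"len",np.linalg.norm(near-far),"ang",np.degrees(np.arctan2(*(far-near)[1::-1])))
d=(far-near)[:2]/np.linalg.norm((far-near)[:2])
for u,v,z in [(295,50,26),(362,50,26),(305,42,38),(352,42,38),(295,241,26),(352,241,26),(303,243,0),(343,243,0),(303,247,3),(344,247,3)]:
    p=ray(c,u,v,z); print(u,v,z,"from near",np.round((p-near)[:2]@d,1),"from far",np.round((far-p)[:2]@d,1), P(u,v,z))
f=c["frame"]; g=cv2.cvtColor(f,cv2.COLOR_RGB2GRAY).astype(int); hs=cv2.cvtColor(f,cv2.COLOR_RGB2HSV)[...,1]
for u in (298,310,325,340,350,358): print(u,"top g",g[22:60:2,u],"\n bot g",g[232:264:2,u],"s",hs[232:264:2,u])
b=f[15:70,280:380]; b2=f[215:270,280:380]
cv2.imwrite("pics/c2.png",cv2.resize(np.hstack([b,b2]),None,fx=4,fy=4,interpolation=0)[...,::-1])
```

```text
near [444.11683652 311.54438111   3.        ] far [634.74767419 273.28424502   3.        ] len 194.43239001466497 ang -11.348643996291928
295 50 26 from near 21.2 from far 173.2 [460.1 283.4]
362 50 26 from near 20.2 from far 174.2 [468.8 331.7]
305 42 38 from near 18.7 from far 175.8 [459.2 291.7]
352 42 38 from near 18.0 from far 176.4 [464.9 323.7]
295 241 26 from near 171.8 from far 22.6 [607.7 253.2]
352 241 26 from near 170.7 from far 23.7 [616.4 302.1]
303 243 0 from near 184.6 from far 9.8 [621.3 256. ]
343 243 0 from near 183.8 from far 10.6 [628.1 294.2]
303 247 3 from near 187.5 from far 6.9 [624.1 255.6]
344 247 3 from near 186.7 from far 7.8 [631.1 294.5]
298 top g [137 133  22  28  28  24 105 136 126 130 135 134 131 124 124 124 124 124
 124] 
 bot g [130 130 130 130 131 116  16 126 140 135 133 131 129 130 138 140] s [  6   6   6   6   6   7 151 161 160 161 162 160 162 162 160 162]
310 top g [129  25  17 207 205 205 205 201 191 192 194 198 198 198 198 198 198 198
 198] 
 bot g [202 203 203 203 203 203 203 202 196 201 199 188 135 137 139 136] s [  4   4   4   4   4   4   
[... 262 characters left out ...]
62 160]
340 top g [ 27  23 129 154 192 193 192 191 191 189 193 191 186 185 185 186 185 185
 185] 
 bot g [202 202 202 202 202 202 180 201 194 201 197 194 135 131 127 127] s [  4   4   4   4   4   5   4   5   4   5   4   4 165 161 165 165]
350 top g [ 24 129 123 147 192 193 192 192 191 190 193 193 183 182 183 182 182 182
 182] 
 bot g [197 197 197 197 198 187 132 137 135 135 136 136 130 126 125 135] s [  5   5   5   4   4  13 167 159 163 161 161 162 159 164 164 161]
358 top g [101 123 123 122 120 120 121 122 123 124 124 124 123 176 183 183 183 183
 183] 
 bot g [ 27  21 125 128 134 134 135 135 135 135 137 132 125 129 136 139] s [117 128 163 164 160 162 161 158 161 161 159 161 166 162 158 160]
```

View pics/c2.png

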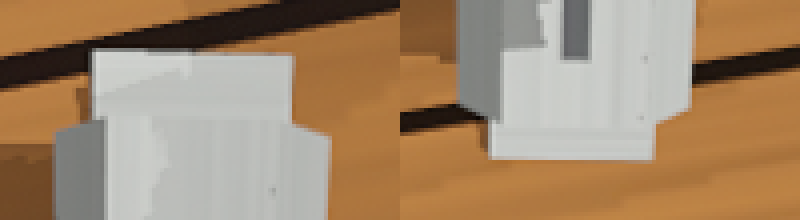

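>>> drive_tool(
  targets=[
    {"jaw":1,"travel":[0,0,-0.08],"twist":0},
    {"jaw":1,"travel":[0,0,-0.11],"twist":0},
    {"jaw":1,"travel":[-0.13,-0.35,-0.11],"twist":-0.05},
    {"jaw":1,"travel":[-0.13,-0.35,-0.11],"twist":-0.05},
    {"jaw":1,"travel":[-0.13,-0.35,-0.11],"twist":-0.05},
    {"jaw":1,"travel":[-0.13,-0.35,-0.11],"twist":-0.05},
    {"jaw":1,"travel":[-0.13,-0.35,-0.11],"twist":-0.05},
    {"jaw":1,"travel":[-0.13,-0.35,-0.11],"twist":-0.05},
  ],
)

```text
t: 2.2
eef_pos: [634.6, 35.0, 198.8]
tcp_rot: [3.141, 0.004, 3.016]
ft_force: [0.7, 0.4, 0.1]
opening: 0.999
grip_force: 0.0
```

Run:
```python
from h import *
c=load("w2")
near=ray(c,328,28,3); far=ray(c,322.9,254.5,3)
d=(far-near)[:2]/np.linalg.norm((far-near)[:2])
for u,v in [(328,44.5),(323,245.5)]:
    p=ray(c,u,v,38); print("from near",np.round((p-near)[:2]@d,1),"from far",np.round((far-p)[:2]@d,1))
s=state(); print(s['eef_pos'],s['tcp_rot'])
print(totool(np.array([655,-87,205])-s['eef_pos']))
```

```text
from near 19.9 from far 175.1
from near 170.3 from far 24.7
[634.566153    35.02356077 198.75500181] [3.14110386 0.00404285 3.01607217]
[-0.03557431 -0.11850242 -0.00615915]
```

Near end is 20 mm exposed (the tab) and the far end 24.7 mm (the tongue), so the shield already points the right way.

>>> drive_tool(
  targets=[
    {"jaw":0,"travel":[-0.035,-0.118,-0.006],"twist":0},
    {"jaw":0,"travel":[-0.035,-0.118,-0.006],"twist":0},
    {"jaw":0,"travel":[-0.035,-0.118,-0.006],"twist":0},
    {"jaw":0,"travel":[-0.035,-0.118,-0.006],"twist":0},
    {"jaw":0,"travel":[-0.035,-0.118,-0.006],"twist":0},
  ],
)

```text
t: 2.62
eef_pos: [654.5, -86.7, 203.9]
tcp_rot: [-3.141, 0.003, 3.013]
ft_force: [-0.4, 1.1, 0.5]
opening: 0.704
grip_force: 0.0
```

Run:
```python
from h import *
c=snap("wrist","w3"); s=state(); print(s['t'],s['eef_pos'],s['tcp_rot'],s['ft_force'])
```

```text
2.6667 [654.32171967 -85.20958086 203.54761542] [3.14145894e+00 2.58539731e-03 3.01416297e+00] [0.36133018 0.27559127 0.18295687]
```

View pics/w3.png

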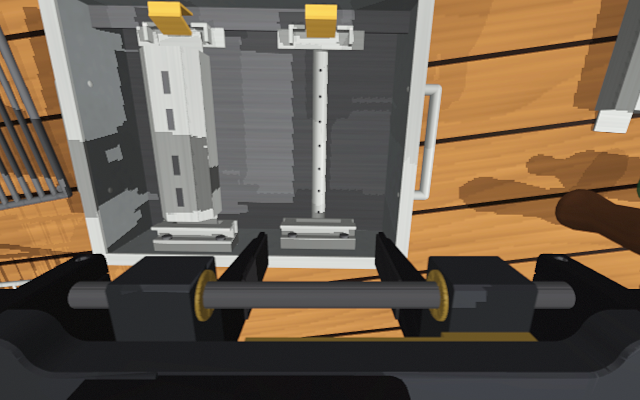

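The wrist view shows the bare left bay: the catch at (321,20), seat ledge around (278–365, 45), burner tube at u≈320, and hanger at (280–355, 218–248). Zooming both ends.

Run:
```python
from h import *
c=load("w3"); f=c["frame"]
cv2.imwrite("pics/c3.png",cv2.resize(np.vstack([f[0:50,255:388],f[205:255,255:388]]),None,fx=6,fy=6,interpolation=0)[...,::-1])
```

```text
(no output)
```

View pics/c3.png

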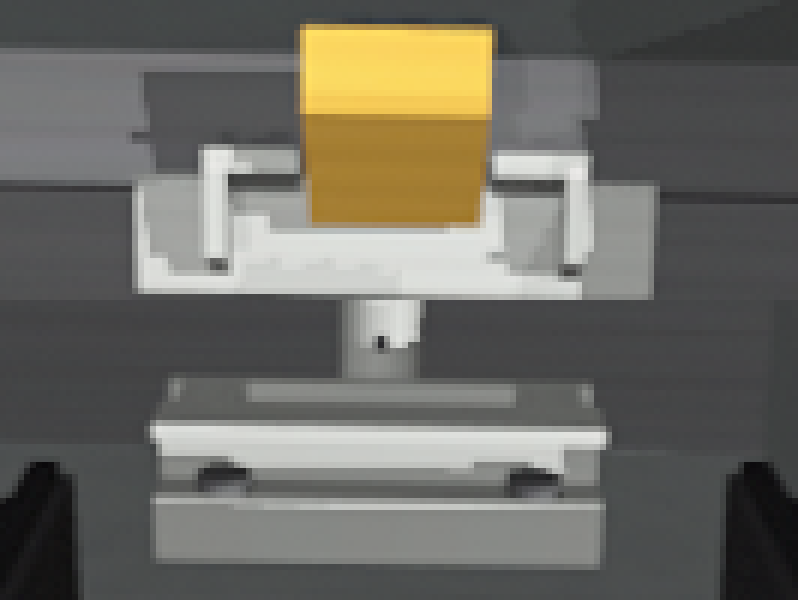

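The seat ledge's rear edge is at v≈49.3 (u 277.5–364.2), the fences' inner edges at u 293 and 349, and the upturn at v≈227.5 (u 280–356.7). The back stop edge is at v≈238.

Run:
```python
from h import *
c=load("w3")
def L(a,b,z): 
    p,q=ray(c,*a,z),ray(c,*b,z); m=(p+q)/2; return m[:2],np.degrees(np.arctan2((q-p)[1],(q-p)[0]))-90,np.linalg.norm(p-q)
def show(n,a,b,z): m,g,w=L(a,b,z); print(n,z,np.round(m,1),"yaw %.1f w %.1f"%(g,w)); return m
lr=show("ledge rear edge",(277.5,48.8),(364.2,49.6),70)
st=show("stop strips rear",(293,29.3),(349.2,30.5),80)
nose=show("catch foot",(306.5,37.3),(335.2,37.3),76)
for z in (82,90,98):
    show("upturn",(280,227.2),(356.7,228.2),z); show("stop top",(280.5,237.8),(355,238),z)
    show("upturn Rbay",(152,229),(238,229),z)
rim=[ray(c,u,v,115) for u,v in ((433,0),(411,230))]; print("rim dir",np.degrees(np.arctan2(*(rim[1]-rim[0])[1::-1])))
```

```text
ledge rear edge 70 [513.  -70.1] yaw -7.9 w 81.1
stop strips rear 80 [499.8 -68.1] yaw -8.5 w 50.0
catch foot 76 [504.7 -69. ] yaw -7.4 w 26.1
upturn 82 [684.5 -95. ] yaw -8.2 w 81.3
stop top 82 [695.9 -97.1] yaw -7.5 w 79.8
upturn Rbay 82 [ 669.1 -225. ] yaw -7.4 w 91.3
upturn 90 [681.5 -94.5] yaw -8.2 w 79.0
stop top 90 [692.6 -96.6] yaw -7.5 w 77.6
upturn Rbay 90 [ 666.6 -221. ] yaw -7.4 w 88.8
upturn 98 [678.6 -94. ] yaw -8.2 w 76.8
stop top 98 [689.4 -96.1] yaw -7.5 w 75.4
upturn Rbay 98 [ 664.1 -217. ] yaw -7.4 w 86.3
rim dir -7.66784400568764
```

Front seat is about (499.2, −68.2) and lip stop about (696.8, −96), yaw −8°. The hanger looks low. Next I'll feel its top with shut fingers.

>>> drive_tool(
  targets=[
    {"jaw":0,"travel":[-0.03,-0.005,0.03],"twist":0.012},
    {"jaw":0,"travel":[-0.03,-0.005,0.06],"twist":0.012},
    {"jaw":0,"travel":[-0.03,-0.005,0.08],"twist":0.012},
    {"jaw":0,"travel":[-0.03,-0.005,0.095],"twist":0.012},
    {"jaw":0,"travel":[-0.03,-0.005,0.1],"twist":0.012},
    {"jaw":0,"travel":[-0.03,-0.005,0.1],"twist":0.012},
    {"jaw":0,"travel":[-0.03,-0.005,0.1],"twist":0.012},
    {"jaw":0,"travel":[-0.03,-0.005,0.1],"twist":0.012},
  ],
)

```text
t: 3.33
eef_pos: [684.1, -93.7, 103.2]
tcp_rot: [-3.142, 0.002, 3.004]
ft_force: [0.0, 0.5, 0.2]
opening: 0.102
grip_force: 0.0
```

>>> drive_tool(
  targets=[
    {"jaw":0,"travel":[0,0,0.002],"twist":0},
    {"jaw":0,"travel":[0,0,0.003],"twist":0},
    {"jaw":0,"travel":[0,0,0.004],"twist":0},
    {"jaw":0,"travel":[0,0,0.005],"twist":0},
    {"jaw":0,"travel":[0,0,0.006],"twist":0},
    {"jaw":0,"travel":[0,0,0.006],"twist":0},
  ],
)

```text
t: 3.83
eef_pos: [683.4, -94.4, 95.1]
tcp_rot: [3.141, -0.0, 3.003]
ft_force: [0.0, 0.3, 0.0]
opening: 0.002
grip_force: 0.0
```

>>> drive_tool(
  targets=[
    {"jaw":0,"travel":[0,0,0.001],"twist":0},
    {"jaw":0,"travel":[0,0,0.002],"twist":0},
    {"jaw":0,"travel":[0,0,0.003],"twist":0},
    {"jaw":0,"travel":[0,0,0.004],"twist":0},
    {"jaw":0,"travel":[0,0,0.004],"twist":0},
    {"jaw":0,"travel":[0,0,0.004],"twist":0},
  ],
)

```text
t: 4.33
eef_pos: [683.5, -94.3, 91.3]
tcp_rot: [3.141, 0.0, 3.003]
ft_force: [0.9, 0.6, 0.1]
opening: 0.006
grip_force: 0.0
```

>>> drive_tool(
  targets=[
    {"jaw":0,"travel":[0,0,0.001],"twist":0},
    {"jaw":0,"travel":[0,0,0.002],"twist":0},
    {"jaw":0,"travel":[0,0,0.003],"twist":0},
    {"jaw":0,"travel":[0,0,0.004],"twist":0},
    {"jaw":0,"travel":[0,0,0.004],"twist":0},
  ],
)

```text
t: 4.75
eef_pos: [683.5, -94.3, 87.1]
tcp_rot: [3.141, -0.0, 3.003]
ft_force: [0.9, -0.3, -1.0]
opening: 0.007
grip_force: 0.0
```

>>> drive_tool(
  targets=[
    {"jaw":0,"travel":[0,0,0.0007],"twist":0},
    {"jaw":0,"travel":[0,0,0.0014],"twist":0},
    {"jaw":0,"travel":[0,0,0.002],"twist":0},
    {"jaw":0,"travel":[0,0,0.002],"twist":0},
  ],
)

```text
t: 5.08
eef_pos: [683.5, -94.3, 85.3]
tcp_rot: [3.141, -0.0, 3.003]
ft_force: [0.7, 0.6, -0.5]
opening: 0.002
grip_force: 0.0
```

>>> drive_tool(
  targets=[
    {"jaw":0,"travel":[0,0,0.0007],"twist":0},
    {"jaw":0,"travel":[0,0,0.0014],"twist":0},
    {"jaw":0,"travel":[0,0,0.002],"twist":0},
    {"jaw":0,"travel":[0,0,0.002],"twist":0},
  ],
)

```text
t: 5.42
eef_pos: [683.6, -94.3, 83.5]
tcp_rot: [3.142, 0.0, 3.003]
ft_force: [0.6, 0.3, 1.0]
opening: 0.004
grip_force: 0.3
```

>>> drive_tool(
  targets=[
    {"jaw":0,"travel":[0,0,0.0007],"twist":0},
    {"jaw":0,"travel":[0,0,0.0014],"twist":0},
    {"jaw":0,"travel":[0,0,0.002],"twist":0},
    {"jaw":0,"travel":[0,0,0.002],"twist":0},
  ],
)

```text
t: 5.75
eef_pos: [683.8, -94.3, 83.0]
tcp_rot: [-3.142, 0.001, 3.003]
ft_force: [-4.8, 0.6, 13.7]
opening: 0.001
grip_force: 6.6
```

Contact came at z≈83.2, so the hanger sits 6.8 mm low, with its ledge at about 59.2. Now back to the shield.

>>> drive_tool(
  targets=[
    {"jaw":0,"travel":[0,0,-0.04],"twist":0},
    {"jaw":1,"travel":[0,0,-0.08],"twist":0},
    {"jaw":1,"travel":[0.237,0.365,-0.11],"twist":0.059},
    {"jaw":1,"travel":[0.237,0.365,-0.11],"twist":0.059},
    {"jaw":1,"travel":[0.237,0.365,-0.11],"twist":0.059},
    {"jaw":1,"travel":[0.237,0.365,-0.11],"twist":0.059},
    {"jaw":1,"travel":[0.237,0.365,-0.11],"twist":0.059},
    {"jaw":1,"travel":[0.237,0.365,-0.11],"twist":0.059},
  ],
)

```text
t: 6.42
eef_pos: [576.8, 133.2, 178.8]
tcp_rot: [3.141, 0.0, 2.944]
ft_force: [0.8, -0.0, 0.4]
opening: 0.44
grip_force: 0.0
```

Run:
```python
from h import *
s=state(); print(s['eef_pos'],s['tcp_rot'],s['qvel'])
print(totool(np.array([500.2,300.3,60])-s['eef_pos']), 2.944-s['tcp_rot'][2])
```

```text
[576.80322929 133.15666821 178.80801039] [3.14140365e+00 2.36402170e-04 2.94350085e+00] [ 0.79497127 -0.19478427  0.25464114  0.00253084 -0.06389712  0.78737997]
[0.10802686 0.14877678 0.1188106 ] 0.000499150410454785
```

>>> drive_tool(
  targets=[
    {"jaw":1,"travel":[0.108,0.149,0.06],"twist":0},
    {"jaw":1,"travel":[0.108,0.149,0.06],"twist":0},
    {"jaw":1,"travel":[0.108,0.149,0.06],"twist":0},
    {"jaw":1,"travel":[0.108,0.149,0.06],"twist":0},
    {"jaw":1,"travel":[0.108,0.149,0.06],"twist":0},
    {"jaw":1,"travel":[0.108,0.149,0.06],"twist":0},
    {"jaw":1,"travel":[0.108,0.149,0.08],"twist":0},
    {"jaw":1,"travel":[0.108,0.149,0.08],"twist":0},
  ],
)

```text
t: 7.08
eef_pos: [500.3, 298.7, 96.4]
tcp_rot: [-3.14, -0.002, 2.945]
ft_force: [-0.2, 0.8, -1.0]
opening: 0.978
grip_force: 0.0
```

Run:
```python
from h import *
s=state(); print(s['eef_pos'],s['tcp_rot'],s['opening'])
print(totool(np.array([500.2,300.3,3])-s['eef_pos']), 2.944-s['tcp_rot'][2])
c=snap("wrist","w4"); f=c["frame"]; h=cv2.cvtColor(f,cv2.COLOR_RGB2HSV)
m=((h[:,:,1]<40)&(h[:,:,2]>100)).astype('u1'); m[240:]=0; m[:,:200]=0; m[:,450:]=0
k=max(cv2.findContours(m,0,2)[0],key=cv2.contourArea); print(cv2.boundingRect(k),np.squeeze(cv2.approxPolyDP(k,4,True)).tolist())
```

```text
[500.29037271 298.69962126  96.44845047] [-3.13979151e+00 -2.44109064e-03  2.94471003e+00] 0.9775602310911681
[0.00017356 0.0017201  0.09344621] -0.0007100280825640404
(294, 145, 61, 95) [[302, 145], [305, 173], [294, 172], [296, 239], [320, 239], [321, 232], [327, 239], [352, 239], [354, 172], [345, 171], [346, 145]]
```

>>> drive_tool(
  targets=[
    {"jaw":1,"travel":[0,0.001,0.04],"twist":0},
    {"jaw":1,"travel":[0,0.001,0.07],"twist":0},
    {"jaw":1,"travel":[0,0.001,0.088],"twist":0},
    {"jaw":1,"travel":[0,0.001,0.092],"twist":0},
    {"jaw":1,"travel":[0,0.001,0.092],"twist":0},
    {"jaw":1,"travel":[0,0.001,0.092],"twist":0},
  ],
)

```text
t: 7.63
eef_pos: [502.4, 299.9, 7.9]
tcp_rot: [3.141, 0.001, 2.943]
ft_force: [0.5, -0.6, 0.8]
opening: 0.999
grip_force: 0.0
```

>>> drive_tool(
  targets=[
    {"jaw":0.4,"travel":[0,0,0],"twist":0},
    {"jaw":0.4,"travel":[0,0,0],"twist":0},
    {"jaw":0.4,"travel":[0,0,0],"twist":0},
    {"jaw":0.4,"travel":[0,0,0],"twist":0},
    {"jaw":0.4,"travel":[0,0,0],"twist":0},
    {"jaw":0.4,"travel":[0,0,0],"twist":0},
    {"jaw":0.4,"travel":[0,0,0],"twist":0},
    {"jaw":0.4,"travel":[0,0,0],"twist":0},
  ],
)

```text
t: 8.3
eef_pos: [501.6, 300.0, 6.6]
tcp_rot: [3.141, 0.0, 2.944]
ft_force: [-0.5, 0.0, 1.3]
opening: 0.524
grip_force: 30.0
```

>>> drive_tool(
  targets=[
    {"jaw":0.4,"travel":[0,0,-0.01],"twist":0},
    {"jaw":0.4,"travel":[0,0,-0.03],"twist":0},
    {"jaw":0.4,"travel":[0,0,-0.06],"twist":0},
    {"jaw":0.4,"travel":[0,0,-0.1],"twist":0},
    {"jaw":0.4,"travel":[0,0,-0.14],"twist":0},
    {"jaw":0.4,"travel":[0,0,-0.17],"twist":0},
    {"jaw":0.4,"travel":[0,0,-0.18],"twist":0},
    {"jaw":0.4,"travel":[0,0,-0.18],"twist":0},
  ],
)

```text
t: 8.97
eef_pos: [502.0, 300.2, 189.1]
tcp_rot: [3.139, 0.003, 2.944]
ft_force: [-0.4, -0.6, -3.1]
opening: 0.526
grip_force: 30.0
```

```bash
cat >> h.py <<'E'
def shieldtab(name):
    """v row of tab end in wrist view and its angle about the grip (front up +)"""
    c=snap("wrist",name); s=state(); f=c["frame"]; h=cv2.cvtColor(f,cv2.COLOR_RGB2HSV)
    R=Ro.from_euler('xyz',s['tcp_rot']).as_matrix(); X=lambda a,b,z:s['eef_pos']+R@np.array([a,b,z])
    return c,s,X
E
python3 - <<'E'
from h import *
c,s,X=shieldtab("w5"); print(s['eef_pos'],s['tcp_rot'],s['ft_force'],s['moment'],s['grip_force'])
f=c["frame"]; h=cv2.cvtColor(f,cv2.COLOR_RGB2HSV)
m=((h[:,:,1]<40)&(h[:,:,2]>100)).astype('u1'); m[255:]=0; m[:,:230]=0; m[:,420:]=0
k=max(cv2.findContours(m,0,2)[0],key=cv2.contourArea); print(cv2.boundingRect(k),np.squeeze(cv2.approxPolyDP(k,3,True)).tolist())
# predicted tab end centre & ridge front end for tilt th (tool frame: +x = shield front, z down; underside is z=-6.6)
for th in (-5,0,5,10,15,20):
    t=np.radians(th); out=[]
    for a,zz in ((59.5,3),(39.5,38)):
        px,pz=a,zz-25.4   # rel. grasp pt; up
        out.append(np.round(proj(c,X(px*np.cos(t)-pz*np.sin(t),0,-18.8-(px*np.sin(t)+pz*np.cos(t)))),1))
    print(th,*out)
snap("side","s5")
E
```

```text
[501.27573976 299.84053741 186.7298398 ] [3.14107976e+00 6.29482787e-04 2.94386175e+00] [-0.23395019 -0.11448156 -5.14758219] [ 0.04801436  0.1574903  -0.0674138 ] 29.998068809509277
(274, 197, 78, 58) [[274, 197], [278, 254], [315, 254], [316, 237], [328, 239], [328, 254], [350, 254], [350, 202], [291, 203]]
-5 [322.3 154.4] [322.6 195.8]
0 [322.4 151.6] [322.7 199.4]
5 [322.4 149.5] [322.7 203.7]
10 [322.5 148.1] [322.7 208.7]
15 [322.5 147.5] [322.8 214.3]
20 [322.6 147.8] [322.8 220.6]
```

Run:
```python
from h import *
f=load("w5")["frame"]
print(f[140:216:2,310].tolist())
c=load("s5"); s=state()
# predicted side-view lower edge end points for tilts
T=s['eef_pos']; d=np.array([.980,-.197,0])
for th in (0,5,10):
    t=np.radians(th); o=[]
    for a in (136.5,112.5,-39.5,-59.5):
        pz=-25.4; o.append(proj(c,T+[0,0,18.8]+d*(a*np.cos(t)+pz*np.sin(t))+np.array([0,0,1])*(-a*np.sin(t)+pz*np.cos(t))).round(1))
    print(th,np.array(o).tolist())
f=c["frame"];h=cv2.cvtColor(f,cv2.COLOR_RGB2HSV); m=((h[...,1]<45)&(h[...,2]>90)).astype('u1'); 
n,l,st,ce=cv2.connectedComponentsWithStats(m)
for i in range(1,n):
    if st[i,4]>150: print(st[i],ce[i].round())
```

```text
[[183, 126, 69], [181, 124, 67], [176, 121, 64], [179, 123, 65], [181, 124, 68], [182, 125, 68], [184, 126, 63], [148, 155, 155], [184, 186, 183], [186, 188, 185], [184, 185, 182], [183, 185, 182], [183, 184, 181], [183, 185, 181], [181, 184, 180], [185, 187, 183], [186, 188, 184], [185, 187, 183], [183, 184, 181], [182, 183, 180], [185, 187, 183], [177, 178, 175], [122, 124, 121], [121, 123, 120], [120, 122, 119], [121, 123, 120], [122, 124, 121], [121, 123, 120], [122, 123, 120], [124, 125, 122], [118, 119, 116], [97, 99, 95], [119, 120, 118], [120, 120, 117], [119, 120, 117], [119, 120, 117], [120, 120, 117], [119, 120, 117]]
0 [[268.1, 206.2], [282.9, 208.2], [382.6, 221.8], [396.4, 223.7]]
5 [[270.3, 212.9], [284.9, 213.8], [384.1, 220.0], [398.1, 220.8]]
10 [[273.0, 219.5], [287.4, 219.3], [385.5, 218.0], [399.4, 217.8]]
[  162     0   236   230 22256] [261.  96.]
[  403     0   237   101 20112] [526.  50.]
[327  65  67  17 454] [358.  75.]
[335  81  49  11 260] [359.  87.]
[ 407  109   63   24 1151] [438. 120.]
[564 160  76  32 482] [599. 182.]
[ 197  286   41   41 1030] [218. 310.]
[   26   320   218    80 12066] [138. 366.]
[227 364  28  36 297] [241. 391.]
```

The shield is gripped level and not drooping. I'll carry it over the left bay, then tilt it by resting the tab on the front wall.

>>> drive_tool(
  targets=[
    {"jaw":0.4,"travel":[-0.005,-0.018,0],"twist":-0.01},
    {"jaw":0.4,"travel":[-0.013,-0.048,0],"twist":-0.02},
    {"jaw":0.4,"travel":[-0.024,-0.088,0],"twist":-0.03},
    {"jaw":0.4,"travel":[-0.034,-0.128,0],"twist":-0.04},
    {"jaw":0.4,"travel":[-0.045,-0.168,0],"twist":-0.05},
    {"jaw":0.4,"travel":[-0.055,-0.208,0],"twist":-0.058},
    {"jaw":0.4,"travel":[-0.066,-0.248,0],"twist":-0.058},
    {"jaw":0.4,"travel":[-0.076,-0.288,0],"twist":-0.058},
  ],
)

```text
t: 9.73
eef_pos: [518.3, 0.7, 184.2]
tcp_rot: [3.142, -0.004, 3.002]
ft_force: [1.4, -0.2, -3.3]
opening: 0.523
grip_force: 30.0
```

Run:
```python
from h import *
s=state(); print(s['eef_pos'],s['tcp_rot'])
print(totool(np.array([524.5,-71.7,130])-s['eef_pos']), 3.002-s['tcp_rot'][2])
```

```text
[518.28417248   0.73228981 184.16453489] [ 3.14159141 -0.00419133  3.00196883]
[-0.01646266 -0.07086242  0.05409592] 3.116742722442112e-05
```

>>> drive_tool(
  targets=[
    {"jaw":0.4,"travel":[-0.009,-0.038,0.005],"twist":0},
    {"jaw":0.4,"travel":[-0.014,-0.06,0.015],"twist":0},
    {"jaw":0.4,"travel":[-0.016,-0.071,0.03],"twist":0},
    {"jaw":0.4,"travel":[-0.016,-0.071,0.045],"twist":0},
    {"jaw":0.4,"travel":[-0.016,-0.071,0.055],"twist":0},
    {"jaw":0.4,"travel":[-0.016,-0.071,0.06],"twist":0},
    {"jaw":0.4,"travel":[-0.016,-0.071,0.06],"twist":0},
    {"jaw":0.4,"travel":[-0.016,-0.071,0.06],"twist":0},
  ],
)

```text
t: 10.4
eef_pos: [525.3, -69.4, 126.2]
tcp_rot: [3.141, -0.001, 3.003]
ft_force: [-0.6, -0.2, -3.2]
opening: 0.526
grip_force: 30.0
```

Run:
```python
from h import *
s=state(); print(s['eef_pos'],s['tcp_rot'],s['ft_force'])
print(totool(np.array([524.5,-71.7,109])-s['eef_pos']))
c=snap("wrist","w6"); f=c["frame"]
cv2.imwrite("pics/c6.png",cv2.resize(f[80:265,220:430],None,fx=3.2,fy=3.2,interpolation=0)[...,::-1])
```

```text
[525.3161783  -69.38339604 126.17293121] [ 3.14139235e+00 -1.10191607e-03  3.00267103e+00] [-0.61746258 -0.22314269 -3.20000291]
[ 0.0004686  -0.00241075  0.01717298]
```

View pics/c6.png

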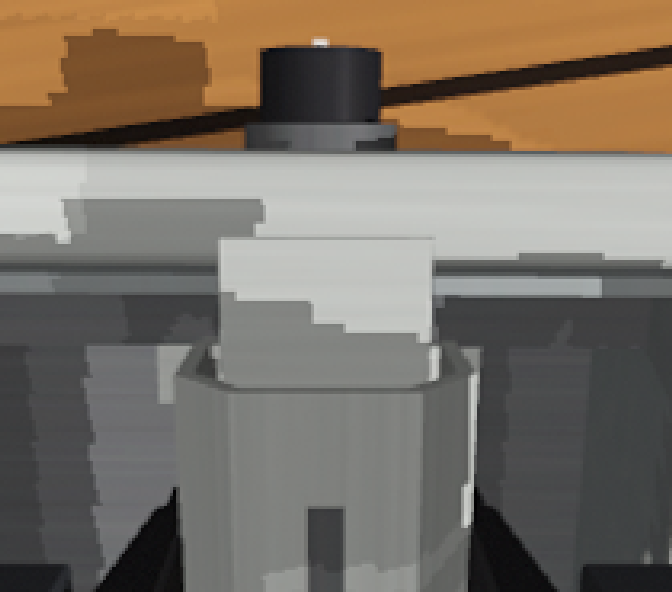

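The tab end sits at crop row 238, overlapping the wall top (rows 150–265). The shield is centred over the bay with the knob axis at crop column 320.

Run:
```python
from h import *
c=load("w6"); s=state(); seat=np.array([499.2,-68.2]); ux=np.array([.9903,-.1392]); uy=np.array([.1392,.9903])
for n,u,v,z in [("wall in",322,162.5,100),("wall in low",322,172.5,100),("wall out",322,127,100),("tab end",322,154.4,122.6),("tcp",0,0,0)]:
    p=(ray(c,u,v,z) if u else s['eef_pos'])[:2]-seat; print(n,(p@ux).round(1),(p@uy).round(1))
for v in (154.4,): 
    p=ray(c,220+(219+432)/6.4,v,122.6)[:2]-seat; print("tab ctr y",(p@uy).round(1))
p=ray(c,220+320/3.2,120,100)[:2]-seat; print((p@uy).round(1))
```

```text
wall in -25.2 1.7
wall in low -18.5 1.7
wall out -48.1 1.7
tab end -32.9 1.7
tcp 26.3 2.5
tab ctr y 1.5
0.4
```

>>> drive_tool(
  targets=[
    {"jaw":0.4,"travel":[0,-0.002,0.007],"twist":0},
    {"jaw":0.4,"travel":[0,-0.002,0.013],"twist":0},
    {"jaw":0.4,"travel":[0,-0.002,0.017],"twist":0},
    {"jaw":0.4,"travel":[0,-0.002,0.019],"twist":0},
    {"jaw":0.4,"travel":[0,-0.002,0.0205],"twist":0},
    {"jaw":0.4,"travel":[0,-0.002,0.022],"twist":0},
  ],
)

```text
t: 10.95
eef_pos: [525.7, -72.0, 104.9]
tcp_rot: [3.142, 0.001, 3.002]
ft_force: [3.2, 0.1, 2.4]
opening: 0.526
grip_force: 30.0
```

>>> drive_tool(
  targets=[
    {"jaw":0.4,"travel":[0,0,0.0007],"twist":0},
    {"jaw":0.4,"travel":[0,0,0.0014],"twist":0},
    {"jaw":0.4,"travel":[0,0,0.002],"twist":0},
    {"jaw":0.4,"travel":[0,0,0.002],"twist":0},
  ],
)

```text
t: 11.28
eef_pos: [525.5, -72.0, 102.8]
tcp_rot: [-3.141, 0.001, 3.002]
ft_force: [2.9, -1.0, 2.4]
opening: 0.524
grip_force: 30.0
```

>>> drive_tool(
  targets=[
    {"jaw":0.4,"travel":[0,0,0.001],"twist":0},
    {"jaw":0.4,"travel":[0,0,0.002],"twist":0},
    {"jaw":0.4,"travel":[0,0,0.003],"twist":0},
    {"jaw":0.4,"travel":[0,0,0.004],"twist":0},
    {"jaw":0.4,"travel":[0,0,0.004],"twist":0},
  ],
)

```text
t: 11.7
eef_pos: [525.2, -71.9, 98.4]
tcp_rot: [3.142, -0.0, 3.002]
ft_force: [3.4, -1.0, 1.7]
opening: 0.525
grip_force: 30.0
```

```bash
cat >> h.py <<'E'
def prof(c,u,a,b):
    g=cv2.cvtColor(c["frame"],cv2.COLOR_RGB2GRAY).astype(int); print(u,"from",a,g[a:b,u].tolist())
def tilts(c,s,ths,tx=59.5,h0=25.4):
    R=Ro.from_euler('xyz',s['tcp_rot']).as_matrix()
    for th in ths:
        t=np.radians(th); o=[]
        for a,zz in ((tx,3),(tx-20,38)):
            px,pz=a,zz-h0
            o.append(proj(c,s['eef_pos']+R@np.array([px*np.cos(t)-pz*np.sin(t),0,-18.8-(px*np.sin(t)+pz*np.cos(t))])).round(1).tolist())
        print(th,o)
E
python3 - <<'E'
from h import *
c=snap("wrist","w7"); s=state(); print(s['eef_pos'],s['ft_force'])
prof(c,310,140,225); tilts(c,s,(0,4,8,12))
E
```

```text
[525.05936262 -71.89293985  98.41601051] [ 3.59163861 -0.4013848   1.34956836]
310 from 140 [198, 197, 199, 190, 129, 134, 136, 138, 137, 135, 127, 138, 195, 194, 193, 193, 194, 194, 192, 192, 192, 192, 191, 191, 192, 191, 190, 191, 193, 194, 195, 195, 194, 193, 191, 191, 192, 184, 123, 128, 128, 129, 128, 127, 126, 125, 125, 126, 127, 127, 127, 127, 127, 126, 126, 127, 128, 128, 128, 126, 132, 146, 146, 140, 101, 63, 64, 84, 125, 133, 125, 98, 100, 112, 125, 124, 124, 124, 124, 124, 124, 124, 124, 124, 124]
0 [[323.3, 153.2], [323.6, 201.8]]
4 [[323.4, 151.4], [323.7, 205.3]]
8 [[323.4, 150.1], [323.7, 209.1]]
12 [[323.5, 149.3], [323.7, 213.5]]
```

The tab is riding up on the wall: about 9° of tilt with small forces. A bit more.

>>> drive_tool(
  targets=[
    {"jaw":0.4,"travel":[0,0,0.001],"twist":0},
    {"jaw":0.4,"travel":[0,0,0.002],"twist":0},
    {"jaw":0.4,"travel":[0,0,0.003],"twist":0},
    {"jaw":0.4,"travel":[0,0,0.004],"twist":0},
    {"jaw":0.4,"travel":[0,0,0.004],"twist":0},
  ],
)

```text
t: 12.17
eef_pos: [525.1, -71.9, 94.4]
tcp_rot: [3.141, -0.0, 3.002]
ft_force: [4.3, -0.3, 2.2]
opening: 0.524
grip_force: 30.0
```

Run:
```python
from h import *
c=snap("wrist","w8"); s=state(); print(s['t'],s['eef_pos'],s['ft_force'])
prof(c,310,140,165);prof(c,310,200,230);prof(c,355,200,230); tilts(c,s,(8,10,12,14,16))
c=snap("side","s8"); f=c["frame"]; a=proj(c,[525,-72,100]); print(a)
b=proj(c,[690,-95,75]); print(b)
x,y=int((a[0]+b[0])/2),int((a[1]+b[1])/2)
cv2.imwrite("pics/c8.png",cv2.resize(f[y-45:y+45,x-60:x+60],None,fx=6.5,fy=6.5,interpolation=2)[...,::-1])
```

```text
12.2167 [525.06145085 -71.8901264   94.42123186] [ 3.82443726 -0.11238589  0.89113108]
310 from 140 [198, 197, 198, 190, 128, 134, 136, 137, 138, 137, 131, 126, 168, 193, 190, 189, 191, 192, 190, 188, 189, 190, 189, 189, 188]
310 from 200 [127, 142, 145, 144, 147, 139, 81, 63, 67, 97, 136, 131, 130, 131, 134, 132, 127, 109, 105, 106, 113, 122, 122, 121, 121, 121, 121, 121, 121, 121]
355 from 200 [173, 200, 189, 127, 132, 133, 135, 134, 134, 135, 135, 133, 126, 111, 104, 106, 107, 106, 102, 96, 91, 92, 92, 92, 92, 92, 93, 93, 93, 92]
8 [[323.4, 150.1], [323.7, 209.2]]
10 [[323.4, 149.7], [323.7, 211.3]]
12 [[323.4, 149.4], [323.7, 213.5]]
14 [[323.5, 149.2], [323.7, 215.8]]
16 [[323.5, 149.1], [323.7, 218.3]]
[344.38791791 156.26430711]
[273.06376823 160.36900171]
```

Tilt is about 14°. The tongue tip should be about 39 mm below the TCP and 45 mm short of the stop, so I'll raise 6 mm and slide rearward into the gap.

>>> drive_tool(
  targets=[
    {"jaw":0.4,"travel":[0,0,-0.003],"twist":0},
    {"jaw":0.4,"travel":[0,0,-0.006],"twist":0},
    {"jaw":0.4,"travel":[-0.008,0,-0.006],"twist":0},
    {"jaw":0.4,"travel":[-0.016,0,-0.006],"twist":0},
    {"jaw":0.4,"travel":[-0.023,0,-0.006],"twist":0},
    {"jaw":0.4,"travel":[-0.027,0,-0.006],"twist":0},
    {"jaw":0.4,"travel":[-0.028,0,-0.006],"twist":0},
    {"jaw":0.4,"travel":[-0.028,0,-0.006],"twist":0},
  ],
)

```text
t: 12.93
eef_pos: [553.0, -75.8, 100.3]
tcp_rot: [3.141, -0.0, 3.002]
ft_force: [-0.5, -0.3, -3.8]
opening: 0.523
grip_force: 30.0
```

Run:
```python
from h import *
c=snap("wrist","w9"); s=state(); print(s['t'],s['eef_pos'],s['ft_force'],s['moment'])
prof(c,310,140,165);prof(c,310,205,230);tilts(c,s,(8,10,12,14,16))
```

```text
12.9833 [552.68186389 -75.73339044 100.28295611] [-0.0611139   0.03400714 -3.35515122] [ 0.05984852  0.09338545 -0.01798689]
310 from 140 [189, 188, 188, 188, 189, 192, 184, 130, 133, 132, 139, 157, 175, 190, 187, 187, 189, 190, 188, 186, 187, 187, 186, 187, 187]
310 from 205 [63, 66, 73, 71, 69, 69, 69, 70, 76, 73, 60, 74, 107, 105, 106, 114, 120, 119, 119, 119, 120, 119, 119, 119, 119]
8 [[323.4, 149.7], [323.7, 208.7]]
10 [[323.4, 149.2], [323.7, 210.8]]
12 [[323.5, 148.9], [323.7, 213.0]]
14 [[323.5, 148.7], [323.7, 215.3]]
16 [[323.5, 148.6], [323.8, 217.8]]
```

>>> drive_tool(
  targets=[
    {"jaw":0.4,"travel":[-0.0015,0,0],"twist":0},
    {"jaw":0.4,"travel":[-0.003,0,0],"twist":0},
    {"jaw":0.4,"travel":[-0.0045,0,0],"twist":0},
    {"jaw":0.4,"travel":[-0.006,0,0],"twist":0},
    {"jaw":0.4,"travel":[-0.007,0,0],"twist":0},
    {"jaw":0.4,"travel":[-0.007,0,0],"twist":0},
  ],
)

```text
t: 13.48
eef_pos: [560.0, -76.8, 100.6]
tcp_rot: [3.142, 0.0, 3.002]
ft_force: [-0.4, 0.3, -2.8]
opening: 0.523
grip_force: 30.0
```

>>> drive_tool(
  targets=[
    {"jaw":0.4,"travel":[-0.0015,0,0],"twist":0},
    {"jaw":0.4,"travel":[-0.003,0,0],"twist":0},
    {"jaw":0.4,"travel":[-0.004,0,0],"twist":0},
    {"jaw":0.4,"travel":[-0.004,0,0],"twist":0},
  ],
)

```text
t: 13.82
eef_pos: [564.0, -77.4, 100.6]
tcp_rot: [3.142, 0.0, 3.002]
ft_force: [-0.1, 0.6, -3.4]
opening: 0.523
grip_force: 30.0
```

>>> drive_tool(
  targets=[
    {"jaw":0.4,"travel":[0,0,0.0005],"twist":0},
    {"jaw":0.4,"travel":[0,0,0.001],"twist":0},
    {"jaw":0.4,"travel":[0,0,0.0015],"twist":0},
    {"jaw":0.4,"travel":[0,0,0.0015],"twist":0},
  ],
)

```text
t: 14.15
eef_pos: [563.7, -77.3, 99.2]
tcp_rot: [3.142, 0.0, 3.002]
ft_force: [-1.4, -0.4, 0.6]
opening: 0.525
grip_force: 30.0
```

That's contact with the ledge, where expected. Easing up 1 mm and sliding on to the stop.

>>> drive_tool(
  targets=[
    {"jaw":0.4,"travel":[0,0,-0.0015],"twist":0},
    {"jaw":0.4,"travel":[-0.001,0,-0.0015],"twist":0},
    {"jaw":0.4,"travel":[-0.002,0,-0.0015],"twist":0},
    {"jaw":0.4,"travel":[-0.003,0,-0.0015],"twist":0},
    {"jaw":0.4,"travel":[-0.003,0,-0.0015],"twist":0},
  ],
)

```text
t: 14.57
eef_pos: [566.9, -77.8, 100.5]
tcp_rot: [3.142, 0.0, 3.002]
ft_force: [0.2, -0.5, -3.5]
opening: 0.523
grip_force: 30.0
```

>>> drive_tool(
  targets=[
    {"jaw":0.4,"travel":[-0.0008,0,0],"twist":0},
    {"jaw":0.4,"travel":[-0.0015,0,0],"twist":0},
    {"jaw":0.4,"travel":[-0.002,0,0],"twist":0},
    {"jaw":0.4,"travel":[-0.002,0,0],"twist":0},
  ],
)

```text
t: 14.9
eef_pos: [568.8, -78.0, 100.5]
tcp_rot: [3.141, 0.0, 3.002]
ft_force: [0.4, 0.6, -3.3]
opening: 0.521
grip_force: 30.0
```

>>> drive_tool(
  targets=[
    {"jaw":0.4,"travel":[-0.0007,0,0],"twist":0},
    {"jaw":0.4,"travel":[-0.0014,0,0],"twist":0},
    {"jaw":0.4,"travel":[-0.002,0,0],"twist":0},
    {"jaw":0.4,"travel":[-0.002,0,0],"twist":0},
  ],
)

```text
t: 15.23
eef_pos: [570.2, -78.2, 100.4]
tcp_rot: [3.141, -0.001, 3.002]
ft_force: [-3.5, -0.0, -1.8]
opening: 0.527
grip_force: 30.0
```

>>> drive_tool(
  targets=[
    {"jaw":0.4,"travel":[-0.0005,0,0],"twist":0},
    {"jaw":0.4,"travel":[-0.001,0,0],"twist":0},
    {"jaw":0.4,"travel":[-0.001,0,0],"twist":0},
  ],
)

```text
t: 15.48
eef_pos: [570.4, -78.1, 100.4]
tcp_rot: [3.141, -0.003, 3.002]
ft_force: [-7.0, 0.7, -0.5]
opening: 0.526
grip_force: 30.0
```

Stop contact: −7 N along x at the expected place, so the tongue is fully home under the lip. Swinging the front down in an arc.

>>> drive_tool(
  targets=[
    {"jaw":0.4,"travel":[0.001,0,0.001],"twist":0},
    {"jaw":0.4,"travel":[0.0016,0,0.0025],"twist":0},
    {"jaw":0.4,"travel":[0.0022,0,0.004],"twist":0},
    {"jaw":0.4,"travel":[0.0027,0,0.0055],"twist":0},
    {"jaw":0.4,"travel":[0.0032,0,0.007],"twist":0},
    {"jaw":0.4,"travel":[0.0036,0,0.008],"twist":0},
    {"jaw":0.4,"travel":[0.0036,0,0.008],"twist":0},
  ],
)

```text
t: 16.07
eef_pos: [567.6, -77.8, 92.6]
tcp_rot: [3.141, -0.001, 3.002]
ft_force: [-5.0, 0.8, 2.4]
opening: 0.521
grip_force: 30.0
```

Run:
```python
from h import *
c=snap("wrist","w10"); s=state(); print(s['t'],s['eef_pos'],s['ft_force'],s['moment'])
prof(c,310,140,165);prof(c,310,195,225);tilts(c,s,(4,7,10,12,14))
```

```text
16.1167 [567.64141183 -77.80731739  92.72518863] [-6.4291209   1.00452363  1.49879693] [ 0.16893799  0.84279141 -0.01576746]
310 from 140 [111, 112, 105, 59, 133, 207, 204, 202, 201, 192, 137, 150, 202, 198, 195, 197, 198, 197, 196, 196, 196, 195, 194, 194, 195]
310 from 195 [130, 130, 131, 131, 126, 94, 62, 64, 65, 64, 64, 64, 65, 62, 63, 63, 71, 93, 107, 107, 115, 128, 127, 127, 126, 127, 127, 127, 127, 127]
4 [[323.3, 151.6], [323.7, 205.5]]
7 [[323.4, 150.6], [323.7, 208.4]]
10 [[323.4, 149.9], [323.7, 211.5]]
12 [[323.4, 149.5], [323.7, 213.7]]
14 [[323.5, 149.4], [323.7, 216.0]]
```

>>> drive_tool(
  targets=[
    {"jaw":0.4,"travel":[0.001,0,0.0015],"twist":0},
    {"jaw":0.4,"travel":[0.0017,0,0.003],"twist":0},
    {"jaw":0.4,"travel":[0.0023,0,0.0045],"twist":0},
    {"jaw":0.4,"travel":[0.0028,0,0.006],"twist":0},
    {"jaw":0.4,"travel":[0.0032,0,0.007],"twist":0},
    {"jaw":0.4,"travel":[0.0032,0,0.007],"twist":0},
  ],
)

```text
t: 16.62
eef_pos: [565.1, -77.5, 85.4]
tcp_rot: [3.142, 0.0, 3.002]
ft_force: [-1.7, 0.2, 0.7]
opening: 0.522
grip_force: 30.0
```

>>> drive_tool(
  targets=[
    {"jaw":0.4,"travel":[0.0003,0,0.0015],"twist":0},
    {"jaw":0.4,"travel":[0.0006,0,0.003],"twist":0},
    {"jaw":0.4,"travel":[0.0006,0,0.003],"twist":0},
  ],
)

```text
t: 16.87
eef_pos: [564.2, -77.4, 82.3]
tcp_rot: [3.141, -0.0, 3.002]
ft_force: [-2.1, 0.0, 0.6]
opening: 0.524
grip_force: 30.0
```

Run:
```python
from h import *
c=snap("wrist","w11"); s=state(); print(s['t'],s['eef_pos'],s['ft_force'],s['moment'])
prof(c,310,140,165);prof(c,310,195,225);tilts(c,s,(2,4,7,10))
```

```text
16.9167 [564.28622311 -77.42582235  82.3910332 ] [-2.54314113  0.01355249 -0.18542297] [ 0.14243593  0.22665157 -0.05578213]
310 from 140 [112, 115, 113, 111, 111, 114, 113, 111, 112, 105, 64, 121, 187, 199, 198, 199, 200, 200, 198, 197, 198, 198, 197, 197, 197]
310 from 195 [133, 134, 134, 133, 135, 129, 73, 62, 64, 64, 63, 66, 81, 101, 105, 126, 131, 130, 130, 130, 130, 130, 130, 130, 130, 130, 130, 130, 129, 130]
2 [[323.3, 152.5], [323.6, 203.8]]
4 [[323.3, 151.7], [323.6, 205.6]]
7 [[323.3, 150.7], [323.6, 208.4]]
10 [[323.4, 149.9], [323.7, 211.6]]
```

>>> drive_tool(
  targets=[
    {"jaw":0.4,"travel":[0.0003,0,0.001],"twist":0},
    {"jaw":0.4,"travel":[0.0005,0,0.002],"twist":0},
    {"jaw":0.4,"travel":[0.0006,0,0.003],"twist":0},
    {"jaw":0.4,"travel":[0.0006,0,0.003],"twist":0},
  ],
)

```text
t: 17.25
eef_pos: [563.6, -77.3, 79.4]
tcp_rot: [3.141, -0.0, 3.002]
ft_force: [-3.8, 0.1, 1.2]
opening: 0.52
grip_force: 30.0
```

Releasing now, then I'll rise and shut the fingers above the press point.

>>> drive_tool(
  targets=[
    {"jaw":0.8,"travel":[0,0,0],"twist":0},
    {"jaw":0.8,"travel":[0,0,0],"twist":0},
    {"jaw":0.8,"travel":[0,0,0],"twist":0},
    {"jaw":0.8,"travel":[0,0,0],"twist":0},
    {"jaw":0.8,"travel":[0,0,0],"twist":0},
    {"jaw":0.8,"travel":[0,0,-0.03],"twist":0},
    {"jaw":0.8,"travel":[0,0,-0.06],"twist":0},
    {"jaw":0.8,"travel":[0,0,-0.065],"twist":0},
  ],
)

```text
t: 17.92
eef_pos: [565.4, -77.7, 148.6]
tcp_rot: [-3.141, 0.006, 3.002]
ft_force: [0.3, -0.5, 0.9]
opening: 0.799
grip_force: 0.0
```

Run:
```python
from h import *
c=snap("wrist","w12"); s=state(); print(s['t'],s['eef_pos'],s['ft_force'],s['opening'])
f=c["frame"]; seat=np.array([499.2,-68.2]); ux=np.array([.9903,-.1392]); uy=np.array([.1392,.9903])
prof(c,310,165,250)
p=lambda a,b,z: proj(c,[*(seat+a*ux+b*uy),z]).round(1)
for th in (3.2,5,7):
    t=np.radians(th); print(th,"tab end",p(199.5-196*np.cos(t)+3*np.sin(t),0,59.2+196*np.sin(t)+3*np.cos(t)),"ridge front",p(199.5-176*np.cos(t)+38*np.sin(t),0,59.2+176*np.sin(t)+38*np.cos(t)))
print("press tgt", totool(np.r_[seat+35.6*ux,140]-s['eef_pos']))
```

```text
17.9667 [565.14817029 -77.63979659 147.74728183] [ 0.6101042  -0.39413182  0.23328747] 0.8022971432284917
310 from 165 [124, 126, 126, 127, 127, 126, 126, 127, 127, 128, 128, 120, 109, 162, 192, 189, 188, 188, 189, 188, 189, 189, 189, 189, 189, 189, 189, 189, 189, 189, 189, 188, 188, 188, 193, 206, 206, 200, 171, 173, 169, 145, 147, 148, 147, 147, 147, 148, 147, 147, 148, 148, 148, 148, 148, 147, 147, 148, 147, 148, 148, 147, 147, 147, 146, 147, 146, 144, 166, 208, 204, 204, 204, 204, 204, 204, 204, 204, 204, 204, 204, 204, 204, 204, 204]
3.2 tab end [323.1 139.7] ridge front [323.2 173.5]
5 tab end [323.1 140.9] ridge front [323.3 177. ]
7 tab end [323.1 142.6] ridge front [323.3 181.4]
press tgt [0.03106052 0.00017158 0.00757853]
```

>>> drive_tool(
  targets=[
    {"jaw":0,"travel":[0.015,0,0.0],"twist":0},
    {"jaw":0,"travel":[0.031,0,0.0],"twist":0},
    {"jaw":0,"travel":[0.031,0,0.0],"twist":0},
    {"jaw":0,"travel":[0.031,0,0.0],"twist":0},
    {"jaw":0,"travel":[0.031,0,0.0],"twist":0},
    {"jaw":0,"travel":[0.031,0,0.0],"twist":0},
    {"jaw":0,"travel":[0.031,0,0.0],"twist":0},
    {"jaw":0,"travel":[0.031,0,0.0],"twist":0},
  ],
)

```text
t: 18.63
eef_pos: [533.4, -73.1, 144.3]
tcp_rot: [3.141, -0.0, 3.002]
ft_force: [-0.2, 0.5, -0.8]
opening: 0.298
grip_force: 0.0
```

>>> drive_tool(
  targets=[
    {"jaw":0,"travel":[0,0,0.012],"twist":0},
    {"jaw":0,"travel":[0,0,0.02],"twist":0},
    {"jaw":0,"travel":[0,0,0.025],"twist":0},
    {"jaw":0,"travel":[0,0,0.028],"twist":0},
    {"jaw":0,"travel":[0,0,0.028],"twist":0},
  ],
)

```text
t: 19.05
eef_pos: [532.9, -73.0, 115.9]
tcp_rot: [3.141, -0.001, 3.002]
ft_force: [-0.1, -1.1, 0.9]
opening: 0.004
grip_force: 0.0
```

>>> drive_tool(
  targets=[
    {"jaw":0,"travel":[0,0,0.001],"twist":0},
    {"jaw":0,"travel":[0,0,0.002],"twist":0},
    {"jaw":0,"travel":[0,0,0.003],"twist":0},
    {"jaw":0,"travel":[0,0,0.004],"twist":0},
    {"jaw":0,"travel":[0,0,0.004],"twist":0},
  ],
)

```text
t: 19.47
eef_pos: [532.9, -73.0, 112.6]
tcp_rot: [3.142, -0.0, 3.002]
ft_force: [-1.5, 0.5, 1.1]
opening: 0.004
grip_force: 1.1
```

>>> drive_tool(
  targets=[
    {"jaw":0,"travel":[0,0,0.001],"twist":0},
    {"jaw":0,"travel":[0,0,0.002],"twist":0},
    {"jaw":0,"travel":[0,0,0.002],"twist":0},
  ],
)

```text
t: 19.72
eef_pos: [533.2, -73.1, 110.4]
tcp_rot: [3.142, 0.0, 3.002]
ft_force: [-0.5, -0.3, -0.5]
opening: 0.006
grip_force: 0.0
```

>>> drive_tool(
  targets=[
    {"jaw":0,"travel":[0,0,0.001],"twist":0},
    {"jaw":0,"travel":[0,0,0.002],"twist":0},
    {"jaw":0,"travel":[0,0,0.002],"twist":0},
  ],
)

```text
t: 19.97
eef_pos: [533.0, -73.0, 108.3]
tcp_rot: [3.141, -0.0, 3.002]
ft_force: [-0.3, -0.4, -0.9]
opening: 0.003
grip_force: 0.0
```

>>> drive_tool(
  targets=[
    {"jaw":0,"travel":[0,0,0.001],"twist":0},
    {"jaw":0,"travel":[0,0,0.002],"twist":0},
    {"jaw":0,"travel":[0,0,0.002],"twist":0},
  ],
)

```text
t: 20.22
eef_pos: [533.2, -73.1, 107.2]
tcp_rot: [-3.142, 0.001, 3.002]
ft_force: [-2.1, -0.2, 8.6]
opening: 0.002
grip_force: 4.6
```

Run:
```python
from h import *
s=state(); print(s['t'],s['eef_pos'],s['ft_force'])
f=load("w12")["frame"]; c=snap("side","s12"); g=c["frame"]; a=proj(c,[590,-80,90]).astype(int); print(a)
A=cv2.resize(f[110:260,230:420],None,fx=2.1,fy=2.1,interpolation=2); B=cv2.resize(g[a[1]-53:a[1]+52,a[0]-66:a[0]+67],None,fx=3,fy=3,interpolation=2)
h=min(A.shape[0],B.shape[0]); cv2.imwrite("pics/c12.png",np.hstack([A[:h],B[:h]])[...,::-1]); print(A.shape,B.shape)
```

```text
20.2167 [533.18224911 -73.07056424 107.24226724] [-2.13411572 -0.19819209  8.58697131]
[315 158]
(315, 399, 3) (315, 399, 3)
```

View pics/c12.png

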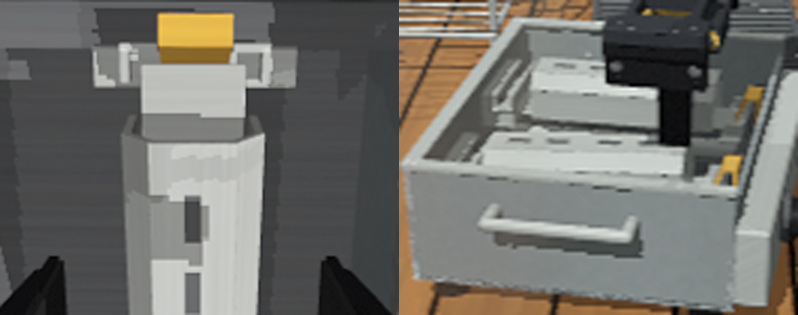

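The wrist crop shows the tab end at the catch foot, between the fences. The side crop shows the finger on the ridge near the front. I'll press on, watching the force.

>>> drive_tool(
  targets=[
    {"jaw":0,"travel":[0,0,0.0005],"twist":0},
    {"jaw":0,"travel":[0,0,0.001],"twist":0},
    {"jaw":0,"travel":[0,0,0.001],"twist":0},
  ],
)

```text
t: 20.52
eef_pos: [533.3, -73.1, 107.1]
tcp_rot: [-3.141, 0.001, 3.002]
ft_force: [-5.1, 0.9, 20.3]
opening: 0.006
grip_force: 9.7
```

>>> drive_tool(
  targets=[
    {"jaw":0,"travel":[0,0,0.0003],"twist":0},
    {"jaw":0,"travel":[0,0,0.0006],"twist":0},
    {"jaw":0,"travel":[0,0,0.0006],"twist":0},
  ],
)

```text
t: 20.77
eef_pos: [533.2, -73.0, 106.9]
tcp_rot: [-3.141, 0.002, 3.002]
ft_force: [-7.5, 0.3, 25.8]
opening: 0.007
grip_force: 12.8
```

Force now rises steeply at z≈107, the seated height (about 106.5). That is a hard stop, not the spring. I'll retreat and check the catch and ridge heights numerically.

>>> drive_tool(
  targets=[
    {"jaw":0,"travel":[0,0,-0.01],"twist":0},
    {"jaw":0,"travel":[0,0,-0.04],"twist":0},
    {"jaw":0,"travel":[-0.03,0,-0.075],"twist":0},
    {"jaw":0,"travel":[-0.06,0,-0.1],"twist":0},
    {"jaw":0,"travel":[-0.09,0,-0.1],"twist":0},
    {"jaw":0,"travel":[-0.12,0,-0.1],"twist":0},
    {"jaw":0,"travel":[-0.122,0,-0.1],"twist":0},
    {"jaw":0,"travel":[-0.122,0,-0.1],"twist":0},
  ],
)

```text
t: 21.43
eef_pos: [654.5, -90.1, 204.1]
tcp_rot: [3.141, -0.001, 3.002]
ft_force: [-1.2, -0.2, -0.1]
opening: 0.007
grip_force: 0.0
```

Run:
```python
from h import *
c=snap("wrist","w13"); s=state(); print(s['t'],s['eef_pos'],s['tcp_rot'])
seat=np.array([499.2,-68.2]); ux=np.array([.9903,-.1392]); uy=np.array([.1392,.9903])
def yel(c):
    h=cv2.cvtColor(c["frame"],cv2.COLOR_RGB2HSV); m=((h[...,0]>15)&(h[...,0]<30)&(h[...,1]>150)&(h[...,2]>90)).astype('u1'); m[60:]=0
    n,l,st,ce=cv2.connectedComponentsWithStats(m); 
    for i in range(1,n):
        if st[i,4]>60: 
            x,y,w,hh=st[i,:4]; pts=[(x+w/2,y),(x+w/2,y+hh)]
            print(st[i], "top along",((ray(c,*pts[0],98)[:2]-seat)@ux).round(1),"foot along z76",((ray(c,*pts[1],76)[:2]-seat)@ux).round(1))
for n in ("w3","w13"): print(n); yel(load(n))
prof(c,310,0,100); prof(c,326,0,80)
p=lambda a,b,z: proj(c,[*(seat+a*ux+b*uy),z]).round(1)
for th in (3.16,4,5):
    t=np.radians(th); print(th,"tab end top",p(199.5-196*np.cos(t)+3*np.sin(t),0,59.2+196*np.sin(t)+3*np.cos(t)),"ridge front",p(199.5-176*np.cos(t)+38*np.sin(t),0,59.2+176*np.sin(t)+38*np.cos(t)))
print("catch foot shut",p(6,0,76),"catch top",p(-2.9,0,98))
```

```text
21.4833 [653.46896079 -89.90994702 204.19532825] [ 3.14136430e+00 -1.43850912e-03  3.00184640e+00]
w3
[  0   0  39  34 546] top along -13.7 foot along z76 5.7
[ 148    1   44   34 1085] top along -14.2 foot along z76 5.1
[434   0 121  28 624] top along -17.7 foot along z76 -3.6
[489   3  32   7  79] top along -15.6 foot along z76 -17.8
[550   2  50  33 419] top along -16.9 foot along z76 1.2
[305   4  32  33 955] top along -13.4 foot along z76 5.3
[ 429   16  164   41 1738] top along -6.4 foot along z76 19.9
[ 12  39  23  21 239] top along 14.8 foot along z76 27.2
[554  46  35  14 218] top along 15.3 foot along z76 21.8
[489  51  66   9 220] top along 19.6 foot along z76 22.3
w13
[566   2  35   6  61] top along -15.0 foot along z76 -18.0
[  2   4  30  12 141] top along -13.7 foot along z76 -11.8
[ 150    4   44   32 1060] top along -13.7 foot along z76 4.2
[307   5  32  32 946] top along -12.9 foot along z76 5.0
[484   7  71  14 239] top along -11.5 foot along z76 -7.8
[480  19  58  13 215] top along -2.8 foot along z76 1.0
[591  22  49  13 178] top along -0.6 foot along z76 3.4
[471
[... 765 characters left out ...]
88, 188, 187, 188, 187, 188, 188, 188, 188, 188, 187, 188, 188, 187, 187]
326 from 0 [63, 64, 60, 50, 108, 183, 202, 199, 198, 198, 200, 201, 202, 201, 201, 199, 191, 190, 186, 150, 115, 121, 120, 120, 117, 116, 117, 118, 119, 119, 118, 117, 116, 118, 119, 118, 115, 140, 191, 213, 209, 207, 207, 207, 204, 193, 192, 194, 196, 196, 196, 195, 193, 193, 200, 203, 203, 203, 203, 203, 203, 203, 200, 189, 191, 197, 189, 189, 190, 189, 189, 190, 189, 189, 189, 189, 189, 189, 190, 192]
3.16 tab end top [322.7  36.7] ridge front [322.9  54.7]
4 tab end top [322.8  36.1] ridge front [322.9  55. ]
5 tab end top [322.8  35.4] ridge front [322.9  55.4]
catch foot shut [322.8  38.2] catch top [322.9  18.9]
```

The catch is shut: its face is visible down to the nose (rows 5–37), as before refitting and as on the fitted neighbour. The ridge dropped from 112.6 mm (tab on the ramp) to the 107 mm hard seat, so the tab is beneath the nose. Handing in.

```bash
python3 -c "
from cell import job_done; print(job_done())"
```

```text
the job is handed in; nothing more can be done
None
```

The heat shield is refitted over the left burner and handed in at about 21.5 s: tongue fully under the lip (hanger felt about 6.8 mm low), front swung down and pressed home with at most 26 N at the last reading. The shut catch is inferred from the wrist image and the ridge's drop to seated height, as I did not see it snap. The gripper is clear of everything, and the arm's path stayed away from the oil bottle and pepper mill, though I did not re-check them at the end.

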